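Ready the stencil press for a print

ROBOT

A 6-joint arm with a two-finger parallel gripper is mounted at the origin on the work surface. World frame = base frame: x ahead of the robot, y to its left, z up, the work surface at z = 0. Lengths are in m, angles in rad, forces in N, time in s.
With the tool pointing down it reaches from about 0.225 to 0.875 m from the base axis. Payload 3.4 kg.
Tool frame: the origin (TCP) lies between the finger pads, 19 mm behind the fingertips; this is the grasp point; z points along the fingers, y is the line along which they close (so a half turn about z gives the same grasp; the last joint's range is limited). The gripper opens to 85 mm and grips with 20 to 120 N. Pads are 22 mm wide; open, the fingers measure 114 mm over their backs; the gripper's body (76 mm by 85 mm) begins 54 mm behind the grasp point. The pads swing forward as they close: fully open they stand 13 mm farther back than shut.
Start: joints at [-1.228, 0.276, 1.505, -0, 1.361, -0.121], TCP at [0.257, -0.514, 0.25] pointing down, gripper open.
Joint ranges: [-2.89, 2.89], [-0.75, 2.08], [0.22, 2.7], [-1.18, 4.32], [0.11, 2.71], [-2.7, 2.7]. Speed limits (rad/s): [2.57, 2.57, 3.14, 3.14, 3.14, 3.14].

INTERFACE

Orientations are given as a unit quaternion [w, x, y, z].
In Python, from rig import status, get_image, job gives the robot as it stands.
- The arm moves only by the tool apply_moves, never from a script. Its arguments are lists of equal length, an entry for each row: "xyz": the shift along the tool's x, y, z each as a share of 0.3 m, from -1 to 1, a list of three; "rot": the turn, a rotation vector about the tool's x, y, z each as a share of 60 degrees, from -1 to 1, a list of three; "hand": the opening, from -1 (shut) to 1 (fully open). A call has 1 to 8 rows; each row shifts and turns the commanded pose from where the row before left it, along the tool's axes as they then stand; what a row does not reach is not made up. A row lasts 1/8 s, in which the tool goes at most 62.5 mm and 10.7 degrees, less where a joint would pass 70% of its speed; a pose out of reach is approached as far as the arm can. A call with a number of a shift or a turn outside -1 to 1 is refused whole. A call with a gripper value outside its range is refused whole. The fingers move at their own pace and stop on an object; "force" is the grip in N (left out, the last holds). Time passes only in rows, so rows that do not move let the fingers close. It gives the time, the measured TCP pose, the force, the opening and the grip force at its end, in the units of the state.
- status.get_state(): the state, without advancing time (a new reading comes with each control period).
- get_image(name): name is "side" or "top" or "wrist"; returns a dict with "pixels" (384x512x3 uint8, red, green, blue), "fovy" (degrees; the focal length in pixels is half the picture's height over the tangent of half this angle, whatever the lens; pixels are square), "cx", "cy" (the principal point, pixels), "origin" and "orientation" of the camera in the world; the wrist camera has in their place "tool_from_camera" (4x4, takes a point from camera to tool coordinates, whose origin is the TCP and whose axes are the flange's). Camera axes: x right, y down, z forward; pixel columns grow to the right and rows downward; lengths in m; the calibration is good to about 2 mm. A picture is of the moment at which its call begins: read the wrist's pose just before it. There is no depth.
- job.sign_off(): hands the job in; it is judged then, once.
The state is a dict: "clock": time; "qpos": joint angles; "qd": joint speeds; "effort": joint torques, N m; "position": TCP position; "ee_rot": TCP orientation; "contact_force": force on the tool from outside, world axes, zero at the start; "moment": the same for the moment, N m; "width": finger opening in m; "gripper_force": force on a finger pad.
Only numpy, scipy, OpenCV 4.12 (cv2) and the standard library are available. Lean on these libraries where they do the work, as an engineer would, in place of code of your own. Each camera call takes 0.05 s, during which the arm holds its last target. There are 200 camera calls.

TASK

Get the small stencil press ready to print using fingertip pushes only: with the stencil frame still raised, push the pulled-out print board sideways all the way in under it against its stop, then press down on the front bar of the frame until it lies down flat. Do not take the frame between the fingers or lift it right back, leave alone the ink jar, the squeegee and the mixing cup, and finish clear of everything.

Things in the scene. Friction and masses are not known exactly. Their poses are not given: they have to be found in the camera images.
- press: Table-top stencil press, fixed: dark steel base 300 x 260 x 14 mm (x, y, z), two rails along y under the print board, two hinge clamps with black hand screws at the far end, 97 mm high (x 0.152, y +-0.08 in this frame). Origin: centre of its underside, on the table. x points away from the robot (yaw up to 0.25 rad), +y to the side where the board is pulled out.
- board (a joint): Travel (m) of the flat grey print board, 200 x 350 mm (press x, y), top 50 mm above the table, along press y: 0 = home against a rigid stop; grows as it is pulled out to +y; starts at 0.07 to 0.13, limit 0.15. About 2 N of friction; stays where left; cannot be lifted. At home its +y end stands 65 mm out beyond the frame's side.
- board_end (a point): Centre line of the flat upright face at the board's +y end (200 mm wide along press x, from 14 to 50 mm above the table; this point at 40 mm, moving with the board). Push it towards press -y. Beyond it is bare table; at home the face is at press y = 0.175, while the base plate ends at y = 0.13.
- stencil (a joint): Angle (rad) of the hinged stencil frame: 0 = flat on a rigid stop just over the board; grows as its front bar swings up and away from the robot; starts at 0.7 to 1.05, limit 1.35. Hinge friction (0.7 N m) holds it where left; 1 to 7 N down on the front bar lowers it. Aluminium bars 30 wide, 20 thick, 240 mm from hinge axis to front edge, 220 mm along y, round a thin slotted steel plate.
- front_bar (a point): Centre of the top face of the frame's front bar (30 mm across, 220 mm along y, 20 mm thick); moves with the frame. 225 mm from the hinge axis along the frame and 12 mm above it square to the frame; the bar's outer edge is 15 mm further out. Flat, it is 75 mm above the table. Its z is square to the frame, its x points to the hinge.
- hinge (a point): Point on the hinge axis, midway along the frame, at the press's far end: (0.13, 0, 0.063) in the press frame. The axis runs along press y.
- ink_jar: Closed ink jar, 60 mm across, 85 mm high, loose, to the right of the press. Origin: centre of its underside. Bystander.
- squeegee: Squeegee standing on edge: wooden grip 30 x 160 mm, 75 mm high in all, with a rubber blade and two small steel feet, loose, to the right of the press. Origin: centre of its underside, y along its length. Bystander.
- mixing_cup: Open white plastic mixing cup, 72 mm across, 80 mm high, loose, near the front left of the press. Origin: centre of its underside. Bystander.

How it is judged:
By the outcome, as a careful person would: the job done as asked, in the order asked, and still so for the second after the job is handed in, with the robot touching nothing.
It also fails if it takes over 59 s, if anything falls off the work surface, if the arm or the gripper's body presses on something with over 40 N, if the wrist force passes 120 N, or if a joint passes its speed limit or range.

## Working session

There is one attempt and no reset: what is moved stays moved. The work goes in short steps, Python scripts to look and compute and a tool call to move; the robot and the scene stay as the last step left them, time stands still between calls to the robot, and variables do not carry over. Pictures are saved under pics/ and viewed, at most 10 in all, crops included, and the job is handed in when it is done.

Besides the shell and the picture viewer there is one more tool, called after ">>>" in YAML: its name, and indented under it one key for each argument. apply_moves: Moves the arm, as the interface text tells. Its arguments: {"type":"object","properties":{"xyz":{"type":"array","items":{"type":"array","items":{"type":"number","minimum":-1,"maximum":1}}},"rot":{"type":"array","items":{"type":"array","items":{"type":"number","minimum":-1,"maximum":1}}},"hand":{"type":"array","items":{"type":"number"}},"force":{"type":"number"}},"required":["xyz","rot","hand"]}

```bash
mkdir -p pics; cat > h.py <<'E'
import numpy as np, cv2, pickle
from rig import status, get_image, job
from scipy.spatial.transform import Rotation as R
def snap(n,f):
    d=get_image(n); cv2.imwrite(f'pics/{f}.png',cv2.cvtColor(d['pixels'],cv2.COLOR_RGB2BGR)); pickle.dump(d,open(f'{f}.pkl','wb')); return d
def cam(d):
    f=d['pixels'].shape[0]/2/np.tan(np.radians(d['fovy'])/2)
    q=np.array(d['orientation']); M=R.from_quat(q[[1,2,3,0]]).as_matrix() if q.size==4 else q.reshape(3,3)
    return f,M,np.array(d['origin'])
def ray(d,u,v):
    f,M,o=cam(d); return o, M@np.array([(u-d['cx'])/f,(v-d['cy'])/f,1])
def atz(d,u,v,z):
    o,r=ray(d,u,v); return o+r*(z-o[2])/r[2]
def proj(d,p):
    f,M,o=cam(d); c=(np.atleast_2d(p)-o)@M; return c[:,:2]/c[:,2:]*f+[d['cx'],d['cy']]
E
python3 - <<'E'
from h import *
for n in('top','side'):
    d=snap(n,n+'0'); print(n,d['fovy'],d['cx'],d['cy'],d['origin'],d['orientation'])
print(status.get_state())
E
```

```text
top 44.48126527230368 265.6186726118406 194.49620088701022 [ 0.42444689 -0.05149234  1.14495089] [-0.02974616  0.709692   -0.70359783  0.02006277]
side 42.80792963842744 255.6810727867099 195.07637511084843 [0.11139319 0.83107314 0.78848255] [ 0.0984803  -0.20445074  0.86485889 -0.4477953 ]
{'clock': 0.1, 'qpos': array([-1.22798831e+00,  2.76524671e-01,  1.50596800e+00,  2.43192822e-05,
        1.36072424e+00, -1.20993796e-01]), 'qd': array([ 0.00065187, -0.00130584, -0.00575944,  0.00032635, -0.00056701,
       -0.00012341]), 'effort': array([ 8.35980190e-04, -4.17701876e+01, -2.46404493e+01, -2.37247750e-04,
        5.82515902e-03, -1.02316244e-05]), 'position': array([ 0.25708766, -0.51384613,  0.24924559]), 'ee_rot': array([-8.08455376e-04,  9.73231536e-01,  2.29825405e-01, -7.80691359e-05]), 'contact_force': array([0.27090638, 0.12036289, 0.36375318]), 'moment': array([-0.0743983 , -0.0324324 ,  0.02737365]), 'gripper_force': 0.0, 'width': 0.08546981819617538}
```

View pics/top0.png

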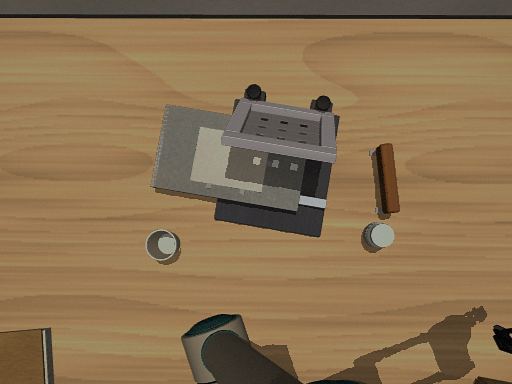

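View pics/side0.png

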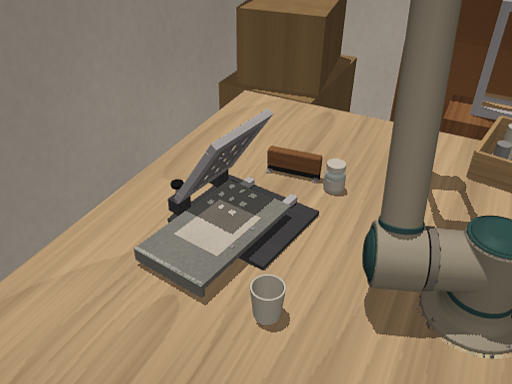

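The top view shows the board pulled out to the left (its end runs from about (166,105) to (152,187)), the frame raised, the cup at (162,245), the jar at (379,236) and the squeegee at (388,178). I'll enlarge both views.

```bash
python3 - <<'E'
import cv2
a=cv2.imread('pics/top0.png')[80:245,145:350]; cv2.imwrite('pics/topc.png',cv2.resize(a,None,fx=3.6,fy=3.6,interpolation=cv2.INTER_CUBIC))
a=cv2.imread('pics/side0.png')[100:300,125:330]; cv2.imwrite('pics/sidec.png',cv2.resize(a,None,fx=3,fy=3,interpolation=cv2.INTER_CUBIC))
E
```

```text
(no output)
```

View pics/topc.png

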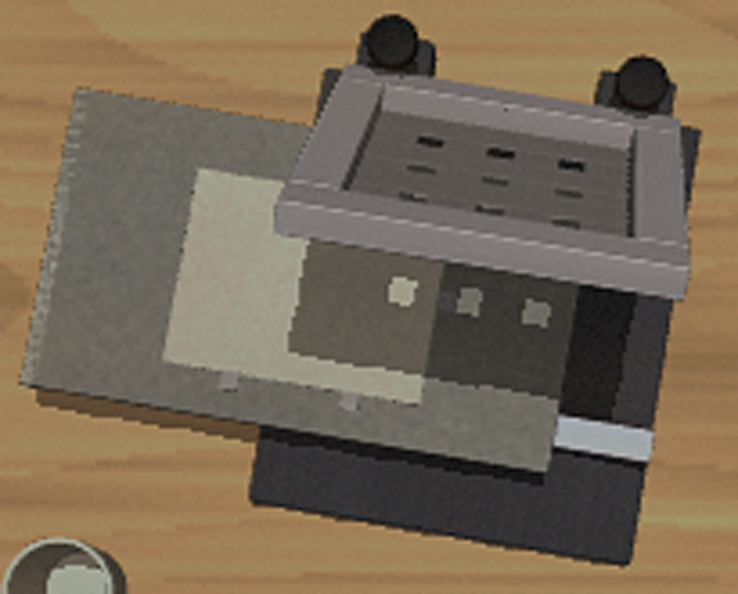

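View pics/sidec.png

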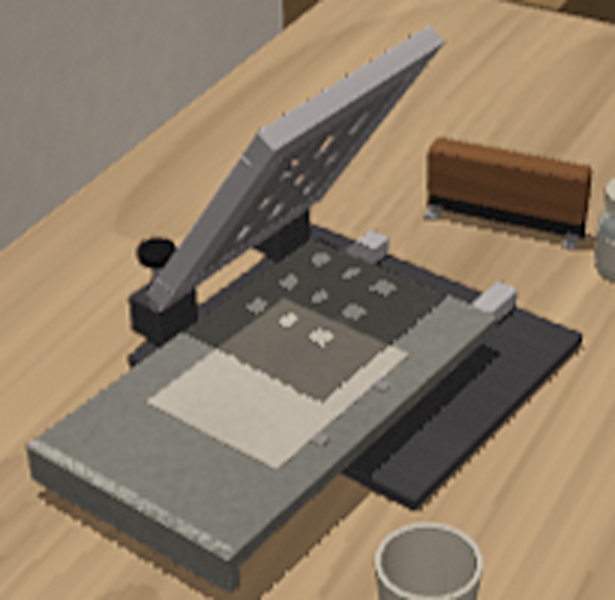

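```bash
cat > fit.py <<'E'
from h import *
from scipy.optimize import least_squares
T=pickle.load(open('top0.pkl','rb'));S=pickle.load(open('side0.pkl','rb'))
def P(q,kind,a,y):
    x0,y0,w,d,th,bx=q; c,s=np.cos(th),np.sin(th)
    if kind=='b': p=[a[0],y,.014]
    elif kind=='B': p=[bx+a[0],y+d,a[1]]
    else: r,h=a; p=[.13-c*r+s*h,y,.063+s*r+c*h]
    return R.from_euler('z',w).apply(p)+[x0,y0,0]
obs=[('t',250,503,'b',(-.15,),.13),('t',630,566,'b',(-.15,),-.13),
('t',78,88,'B',(.1,.05),.175),('t',22,384,'B',(-.1,.05),.175),('t',548,472,'B',(-.1,.05),-.175),
('t',280,190,'f',(.24,.012),.11),('t',690,264,'f',(.24,.012),-.11),('t',278,236,'f',(.24,-.008),.11),('t',686,298,'f',(.24,-.008),-.11),
('s',262,135,'f',(.24,.012),.11),('s',431,29,'f',(.24,.012),-.11),('s',269,155,'f',(.24,-.008),.11),('s',442,42,'f',(.24,-.008),-.11),
('s',30,450,'B',(.1,.05),.175),('s',238,560,'B',(-.1,.05),.175),('s',32,482,'B',(.1,.014),.175),('s',238,588,'B',(-.1,.014),.175),
('s',415,508,'b',(-.15,),.13),('s',581,340,'b',(-.15,),-.13)]
def res(q):
    o=[]
    for c,u,v,k,a,y in obs:
        D,px=(T,np.array([u,v])/3.6+[145,80]) if c=='t' else (S,np.array([u,v])/3+[125,100])
        o.append(proj(D,P(q,k,a,y))[0]-px)
    return np.ravel(o)
r=least_squares(res,[.5,0,-.15,.1,.9,0],loss='soft_l1'); q=r.x
np.save('q.npy',q); print(q.round(4)); print(res(q).reshape(-1,2).round(1).tolist())
print('board_end',P(q,'B',(0,.04),.175),'home',P(q,'B',(0,.04),.175-q[3]),'bar',P(q,'f',(.225,.012),0))
print('yhat',R.from_euler('z',q[2]).apply([0,1,0]))
print('cup',atz(T,163,245,.08),'cups',atz(S,267,286,.08),'jar',atz(T,380,235,.085))
E
python3 fit.py
```

```text
[ 0.5745 -0.0624 -0.1512  0.109   0.9797 -0.0028]
[[-0.7, -1.5], [0.6, -1.7], [-1.1, 0.4], [-0.4, 0.9], [0.9, 0.2], [-1.4, 2.8], [0.1, 0.4], [-1.7, -0.4], [-1.0, 0.4], [-1.1, -1.5], [-0.5, -2.0], [2.8, -1.3], [1.4, -0.4], [-0.4, -2.2], [-1.2, -1.0], [1.0, -1.0], [-0.3, 1.8], [0.3, -3.9], [0.5, -3.9]]
board_end [0.61457294 0.21881245 0.04      ] home [0.59814809 0.11104467 0.04      ] bar [ 0.58891417 -0.06456884  0.25651125]
yhat [0.15066977 0.98858415 0.        ]
cup [0.38305941 0.19468349 0.08      ] cups [0.38628941 0.20180775 0.08      ] jar [ 0.41023755 -0.29394755  0.085     ]
```

>>> apply_moves:
  xyz:
    - [0,0,-0.18]
    - [0,0,-0.18]
    - [0,0,-0.14]
    - [0,0,0]
    - [0,0,0]
    - [0,0,0]
    - [0,0,0]
  rot:
    - [0,0,-0.152]
    - [0,0,-0.152]
    - [0,0,-0.152]
    - [0,0,-0.152]
    - [0,0,-0.152]
    - [0,0,-0.152]
    - [0,0,0]
  hand: [-1,-1,-1,-1,-1,-1,-1]

```text
clock: 0.98
position: [0.2572, -0.5141, 0.3995]
ee_rot: [-0.0, 0.759, 0.651, 0.0]
contact_force: [-0.3, -0.2, 0.3]
width: -0.0001
gripper_force: 0.0
```

```bash
cat >> h.py <<'E'
q=np.load('q.npy') if __import__('os').path.exists('q.npy') else None
def go(pp,tip=False):
    "shift shares in tool axes from present pose to press-frame point (TCP, or fingertip)"
    s=status.get_state(); Rt=R.from_quat(np.roll(s['ee_rot'],-1)); Rp=R.from_euler('z',q[2])
    p=Rp.apply(pp)+[q[0],q[1],0]; cur=s['position']+(Rt.apply([0,0,.019]) if tip else 0)
    print('cur press tip',(Rp.inv().apply(s['position']+Rt.apply([0,0,.019])-[q[0],q[1],0])).round(4),'axes in press\n',(Rp.inv()*Rt).as_matrix().round(3))
    print('share',(Rt.inv().apply(p-cur)/.3).round(4), 'F',s['contact_force'].round(1),'F press',Rp.inv().apply(s['contact_force']).round(1),'w',s['width'],'t',s['clock'],'q',s['qpos'].round(2))
E
python3 -c "
from h import *
go([-.05,.36,.40])"
```

```text
cur press tip [-0.2456 -0.4944  0.3805] axes in press
 [[ 0.003  1.    -0.   ]
 [ 1.    -0.003  0.001]
 [ 0.001 -0.    -1.   ]]
share [2.8496e+00 6.4490e-01 6.0000e-04] F [-0.3 -0.2  0.3] F press [-0.3 -0.3  0.3] w -0.0001140044880861553 t 0.975 q [-1.23  0.23  1.2   0.    1.7  -1.07]
```

>>> apply_moves:
  xyz:
    - [0.178,0.04,0]
    - [0.178,0.04,0]
    - [0.178,0.04,0]
    - [0.178,0.04,0]
    - [0.178,0.04,0]
    - [0.178,0.04,0]
    - [0.178,0.04,0]
    - [0.178,0.04,0]
  rot:
    - [0,0,0]
    - [0,0,0]
    - [0,0,0]
    - [0,0,0]
    - [0,0,0]
    - [0,0,0]
    - [0,0,0]
    - [0,0,0]
  hand: [-1,-1,-1,-1,-1,-1,-1,-1]

```text
clock: 1.98
position: [0.4171, -0.1048, 0.4]
ee_rot: [0.0, 0.76, 0.65, 0.0]
contact_force: [1.4, 0.1, 0.3]
width: 0.0003
gripper_force: 0.0
```

>>> apply_moves:
  xyz:
    - [0.178,0.04,0]
    - [0.178,0.04,0]
    - [0.178,0.04,0]
    - [0.178,0.04,0]
    - [0.178,0.04,0]
    - [0.178,0.04,0]
    - [0.178,0.04,0]
    - [0.178,0.04,0]
  rot:
    - [0,0,0]
    - [0,0,0]
    - [0,0,0]
    - [0,0,0]
    - [0,0,0]
    - [0,0,0]
    - [0,0,0]
    - [0,0,0]
  hand: [-1,-1,-1,-1,-1,-1,-1,-1]

```text
clock: 2.98
position: [0.5768, 0.303, 0.3996]
ee_rot: [0.0, 0.76, 0.65, -0.0]
contact_force: [1.7, 0.6, 0.1]
width: -0.0001
gripper_force: 0.0
```

>>> apply_moves:
  xyz:
    - [0,0,0]
    - [0,0,0]
    - [0,0,0]
  rot:
    - [0,-0.15,0]
    - [0,-0.15,0]
    - [0,0,0]
  hand: [-1,-1,-1]

```text
clock: 3.35
position: [0.5765, 0.304, 0.3967]
ee_rot: [0.101, 0.749, 0.644, -0.12]
contact_force: [0.1, 0.1, -0.3]
width: -0.0001
gripper_force: 0.0
```

```bash
python3 -c "
from h import *
go([-.05,.34,.035],True)"
```

```text
cur press tip [-0.0533  0.3566  0.3786] axes in press
 [[-0.002  1.    -0.003]
 [ 0.951  0.001 -0.31 ]
 [-0.31  -0.003 -0.951]]
share [0.3029 0.0147 1.106 ] F [ 0.1  0.1 -0.3] F press [ 0.1  0.1 -0.3] w -0.000115691497494244 t 3.35 q [ 0.51  0.49  0.87 -0.27  1.97  0.58]
```

>>> apply_moves:
  xyz:
    - [0.043,0.002,0.158]
    - [0.043,0.002,0.158]
    - [0.043,0.002,0.158]
    - [0.043,0.002,0.158]
    - [0.043,0.002,0.158]
    - [0.043,0.002,0.158]
    - [0.043,0.002,0.158]
    - [0,0,0]
  rot:
    - [0,0,0]
    - [0,0,0]
    - [0,0,0]
    - [0,0,0]
    - [0,0,0]
    - [0,0,0]
    - [0,0,0]
    - [0,0,0]
  hand: [-1,-1,-1,-1,-1,-1,-1,-1]

```text
clock: 4.35
position: [0.5754, 0.2815, 0.0538]
ee_rot: [0.1, 0.75, 0.642, -0.122]
contact_force: [0.6, -0.2, -0.2]
width: 0.0002
gripper_force: 0.0
```

```bash
python3 -c "
from h import *
go([-.05,.22,.035],True); snap('side','side1')"
```

```text
cur press tip [-0.051   0.3342  0.0357] axes in press
 [[ 0.003  1.    -0.007]
 [ 0.95  -0.005 -0.312]
 [-0.312 -0.006 -0.95 ]]
share [-0.3609  0.0054  0.121 ] F [ 0.6 -0.2 -0.2] F press [ 0.6 -0.1 -0.2] w 0.00024586285048492403 t 4.35 q [ 0.48  0.63  1.46 -0.26  1.26  0.74]
```

View pics/side1.png

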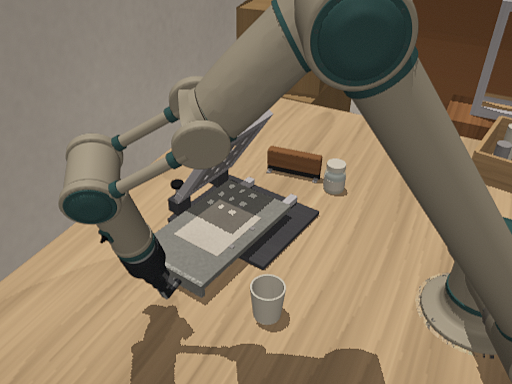

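The fingertip is at about (172,288), beside the board end at (205,290), with the wrist well clear of the frame. Next I push towards press -y.

>>> apply_moves:
  xyz:
    - [-0.0475,0,0.0156]
    - [-0.0475,0,0.0156]
    - [-0.0475,0,0.0156]
    - [-0.0475,0,0.0156]
    - [-0.0475,0,0.0156]
    - [-0.0475,0,0.0156]
    - [-0.0475,0,0.0156]
    - [0,0,0]
  rot:
    - [0,0,0]
    - [0,0,0]
    - [0,0,0]
    - [0,0,0]
    - [0,0,0]
    - [0,0,0]
    - [0,0,0]
    - [0,0,0]
  hand: [-1,-1,-1,-1,-1,-1,-1,-1]

```text
clock: 5.4
position: [0.5611, 0.1784, 0.0559]
ee_rot: [0.102, 0.75, 0.643, -0.12]
contact_force: [0.0, -0.4, -0.0]
width: -0.0003
gripper_force: 0.0
```

```bash
python3 -c "
from h import *
go([-.05,.186,.035],True); snap('top','top1')"
```

```text
cur press tip [-0.0496  0.2301  0.0378] axes in press
 [[ 0.001  1.    -0.002]
 [ 0.95  -0.002 -0.311]
 [-0.311 -0.002 -0.95 ]]
share [-0.1368 -0.001   0.0547] F [ 0.  -0.4 -0. ] F press [ 0.1 -0.4 -0. ] w -0.00029979739036767355 t 5.4 q [ 0.35  0.55  1.63 -0.3   1.14  0.65]
```

View pics/top1.png

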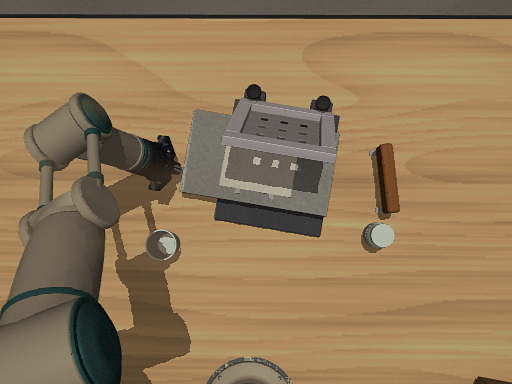

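The board has gone in by about 45 mm (its left edge is now near (187,150)). I'll carry on more slowly.

>>> apply_moves:
  xyz:
    - [-0.019,0,0.008]
    - [-0.019,0,0.008]
    - [-0.019,0,0.008]
    - [-0.019,0,0.008]
    - [-0.019,0,0.008]
    - [-0.019,0,0.008]
    - [0,0,0]
  rot:
    - [0,0,0]
    - [0,0,0]
    - [0,0,0]
    - [0,0,0]
    - [0,0,0]
    - [0,0,0]
    - [0,0,0]
  hand: [-1,-1,-1,-1,-1,-1,-1]

```text
clock: 6.32
position: [0.556, 0.1427, 0.0529]
ee_rot: [0.102, 0.749, 0.643, -0.12]
contact_force: [0.0, 0.4, 0.0]
width: -0.0001
gripper_force: 0.0
```

>>> apply_moves:
  xyz:
    - [-0.01,0,0.003]
    - [-0.01,0,0.003]
    - [0,0,0]
  rot:
    - [0,0,0]
    - [0,0,0]
    - [0,0,0]
  hand: [-1,-1,-1]

```text
clock: 6.7
position: [0.5553, 0.1373, 0.053]
ee_rot: [0.102, 0.749, 0.643, -0.119]
contact_force: [0.1, 0.9, -0.0]
width: -0.0002
gripper_force: 0.4
```

```bash
python3 -c "
from h import *
go([-.05,.186,.035],True)"
```

```text
cur press tip [-0.0491  0.1886  0.0349] axes in press
 [[ 0.001  1.    -0.001]
 [ 0.951 -0.001 -0.31 ]
 [-0.31  -0.001 -0.951]]
share [-0.0082 -0.003   0.0025] F [ 0.1  0.9 -0. ] F press [-0.   0.9 -0. ] w -0.00016531568930352875 t 6.7 q [ 0.29  0.52  1.69 -0.32  1.09  0.61]
```

>>> apply_moves:
  xyz:
    - [-0.007,0,0.0023]
    - [-0.007,0,0.0023]
    - [0,0,0]
  rot:
    - [0,0,0]
    - [0,0,0]
    - [0,0,0]
  hand: [-1,-1,-1]

```text
clock: 7.08
position: [0.5548, 0.1339, 0.0531]
ee_rot: [0.101, 0.75, 0.643, -0.118]
contact_force: [-0.5, 4.0, -0.8]
width: 0.0004
gripper_force: 2.2
```

>>> apply_moves:
  xyz:
    - [-0.007,0,0.0023]
    - [0,0,0]
  rot:
    - [0,0,0]
    - [0,0,0]
  hand: [-1,-1]

```text
clock: 7.32
position: [0.5548, 0.1336, 0.0531]
ee_rot: [0.1, 0.75, 0.643, -0.116]
contact_force: [-0.8, 9.5, 0.7]
width: 0.0003
gripper_force: 4.8
```

>>> apply_moves:
  xyz:
    - [-0.007,0,0.0023]
    - [0,0,0]
  rot:
    - [0,0,0]
    - [0,0,0]
  hand: [-1,-1]

```text
clock: 7.58
position: [0.5548, 0.1334, 0.0531]
ee_rot: [0.099, 0.751, 0.643, -0.115]
contact_force: [-1.3, 15.6, 1.2]
width: -0.0003
gripper_force: 7.3
```

The position has stalled and the force is climbing to 15 N, so the board is against its stop. Next I back off and rise.

>>> apply_moves:
  xyz:
    - [0.07,0,-0.023]
    - [0.1,0,-0.033]
    - [0.1,0,-0.033]
    - [0,0,0]
  rot:
    - [0,0,0]
    - [0,0,0]
    - [0,0,0]
    - [0,0,0]
  hand: [-1,-1,-1,-1]

```text
clock: 8.07
position: [0.568, 0.2148, 0.0535]
ee_rot: [0.103, 0.748, 0.644, -0.118]
contact_force: [-0.3, 0.3, 1.1]
width: -0.0001
gripper_force: 0.0
```

>>> apply_moves:
  xyz:
    - [-0.06,0,-0.18]
    - [-0.06,0,-0.18]
    - [-0.06,0,-0.18]
    - [-0.06,0,-0.18]
    - [-0.06,0,-0.18]
    - [-0.06,0,-0.18]
    - [-0.06,0,-0.18]
    - [0,0,0]
  rot:
    - [0,0,0]
    - [0,0,0]
    - [0,0,0]
    - [0,0,0]
    - [0,0,0]
    - [0,0,0]
    - [0,0,0]
    - [0,0,0]
  hand: [-1,-1,-1,-1,-1,-1,-1,-1]

```text
clock: 9.07
position: [0.5671, 0.2089, 0.4575]
ee_rot: [0.104, 0.751, 0.642, -0.115]
contact_force: [0.6, 0.5, -0.1]
width: -0.0002
gripper_force: 0.0
```

>>> apply_moves:
  xyz:
    - [0,0,0]
    - [0,0,0]
    - [0,0,0]
  rot:
    - [0,0.15,0]
    - [0,0.15,0]
    - [0,0,0]
  hand: [-1,-1,-1]

```text
clock: 9.45
position: [0.5659, 0.2069, 0.452]
ee_rot: [0.001, 0.76, 0.65, -0.001]
contact_force: [-0.2, -1.0, -0.2]
width: -0.0002
gripper_force: 0.0
```

```bash
python3 -c "
from h import *
d=snap('top','top2')
a=cv2.imread('pics/top2.png')[80:245,145:350]; cv2.imwrite('pics/top2c.png',cv2.resize(a,None,fx=3.6,fy=3.6,interpolation=cv2.INTER_CUBIC))
go([.05,0,.38],True)
c,s=np.cos(q[4]),np.sin(q[4])
for r in (.225,.235): print([.13-c*r+s*.012,0,.063+s*r+c*.012])
"
```

```text
cur press tip [-0.0491  0.2661  0.4325] axes in press
 [[ 0.004  1.    -0.001]
 [ 1.    -0.004 -0.003]
 [-0.003 -0.001 -1.   ]]
share [-0.8852  0.3337  0.1777] F [-0.3 -0.7 -0.3] F press [-0.2 -0.7 -0.3] w 0.00018293139152073822 t 9.5 q [ 0.24  0.29  1.01 -0.    1.85  0.39]
[np.float64(0.01457731184018005), 0, np.float64(0.2565112478848735)]
[np.float64(0.009004572607463627), 0, np.float64(0.26481453503178964)]
```

View pics/top2c.png

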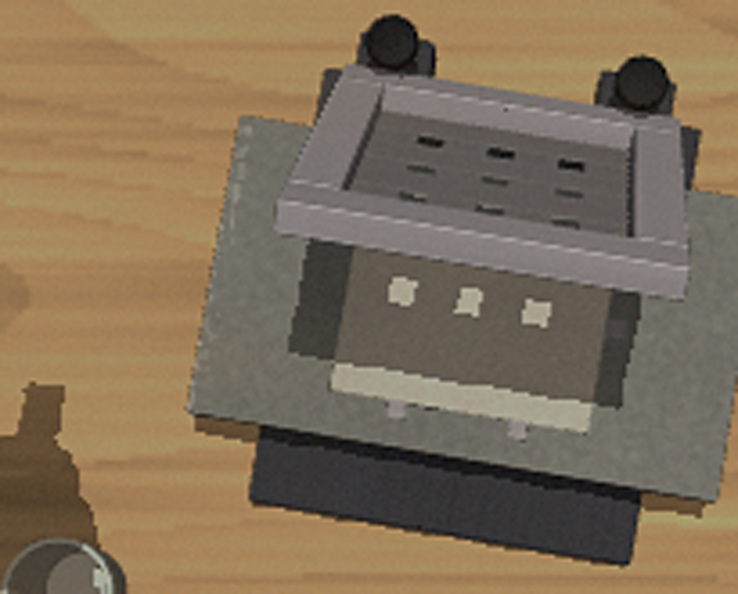

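The board is home (symmetric under the frame) and the frame has not moved. Next I go over the front bar.

>>> apply_moves:
  xyz:
    - [-0.147,0.047,0]
    - [-0.147,0.047,0]
    - [-0.147,0.047,0]
    - [-0.147,0.047,0]
    - [-0.147,0.047,0]
    - [-0.147,0.047,0]
    - [0,0,0]
  rot:
    - [0,0,0]
    - [0,0,0]
    - [0,0,0]
    - [0,0,0]
    - [0,0,0]
    - [0,0,0]
    - [0,0,0]
  hand: [-1,-1,-1,-1,-1,-1,-1]

```text
clock: 10.38
position: [0.611, -0.0667, 0.4495]
ee_rot: [-0.001, 0.76, 0.65, -0.003]
contact_force: [0.1, 0.9, -0.1]
width: 0.0002
gripper_force: 0.0
```

```bash
python3 -c "
from h import *
go([.035,0,.26],True)
th=np.linspace(q[4],0,17); r=np.linspace(.22,.235,17); off=.0145
W=np.c_[.13-np.cos(th)*r+np.sin(th)*.012+off,.063+np.sin(th)*r+np.cos(th)*.012]
print(np.c_[W.round(4)[1:],(np.diff(W,axis=0)/.3*[1,-1]).round(3)], W[0])
"
```

```text
cur press tip [0.0366 0.0012 0.4305] axes in press
 [[ 0.004  1.    -0.005]
 [ 1.    -0.004 -0.003]
 [-0.003 -0.005 -1.   ]]
share [-0.0024 -0.0028  0.5685] F [ 0.1  0.9 -0.1] F press [-0.   0.9 -0.1] w 0.0001537800613154142 t 10.375 q [-0.22  0.31  0.98 -0.    1.86 -0.07]
[[ 0.0199  0.2459 -0.04    0.022 ]
 [ 0.0083  0.2386 -0.039   0.024 ]
 [-0.0028  0.2306 -0.037   0.027 ]
 [-0.0135  0.2219 -0.036   0.029 ]
 [-0.0236  0.2125 -0.034   0.031 ]
 [-0.0332  0.2025 -0.032   0.033 ]
 [-0.0422  0.1919 -0.03    0.035 ]
 [-0.0506  0.1806 -0.028   0.037 ]
 [-0.0583  0.1689 -0.026   0.039 ]
 [-0.0653  0.1566 -0.023   0.041 ]
 [-0.0715  0.1439 -0.021   0.042 ]
 [-0.0769  0.1307 -0.018   0.044 ]
 [-0.0816  0.1172 -0.016   0.045 ]
 [-0.0854  0.1034 -0.013   0.046 ]
 [-0.0884  0.0893 -0.01    0.047 ]
 [-0.0905  0.075  -0.007   0.048 ]] [0.03186368 0.2523596 ]
```

>>> apply_moves:
  xyz:
    - [0,0,0.15]
    - [0,0,0.15]
    - [0,0,0.12]
    - [0,0,0.08]
    - [0,0,0.03]
    - [0,0,0]
  rot:
    - [0,0,0]
    - [0,0,0]
    - [0,0,0]
    - [0,0,0]
    - [0,0,0]
    - [0,0,0]
  hand: [-1,-1,-1,-1,-1,-1]

```text
clock: 11.12
position: [0.6103, -0.0631, 0.2926]
ee_rot: [-0.0, 0.758, 0.652, -0.001]
contact_force: [1.2, 0.6, 0.9]
width: -0.0001
gripper_force: 0.0
```

```bash
python3 -c "
from h import *
go([.032,0,.2524],True); snap('side','side2')"
```

```text
cur press tip [0.0355 0.0046 0.2736] axes in press
 [[-0.001  1.    -0.001]
 [ 1.     0.001 -0.   ]
 [-0.    -0.001 -1.   ]]
share [-0.0154 -0.0114  0.0705] F [1.2 0.6 0.9] F press [1.1 0.8 0.9] w -8.412924782871696e-05 t 11.125 q [-0.22  0.32  1.34 -0.    1.48 -0.07]
```

View pics/side2.png

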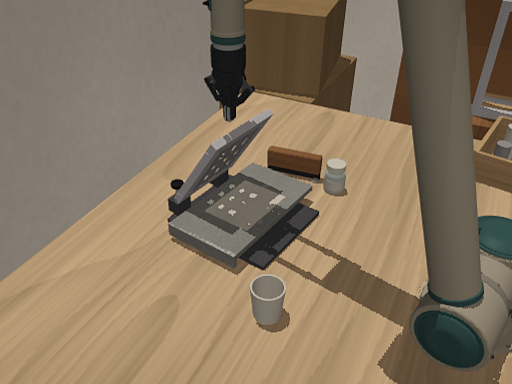

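The fingertip at (229,120) is just above and behind the front bar. I follow the arc from here.

>>> apply_moves:
  xyz:
    - [-0.005,-0.004,0.024]
    - [-0.005,-0.004,0.024]
    - [-0.005,-0.004,0.024]
    - [0,-0.02,0.011]
    - [0,-0.02,0.011]
    - [0,-0.02,0.012]
    - [0,-0.02,0.012]
  rot:
    - [0,0,0]
    - [0,0,0]
    - [0,0,0]
    - [0,0,0]
    - [0,0,0]
    - [0,0,0]
    - [0,0,0]
  hand: [-1,-1,-1,-1,-1,-1,-1]

```text
clock: 12.05
position: [0.5822, -0.0645, 0.2577]
ee_rot: [0.0, 0.759, 0.651, 0.0]
contact_force: [3.0, -0.2, -0.4]
width: -0.0001
gripper_force: 1.0
```

```bash
python3 -c "
from h import *
go([.0083,0,.2386],True)"
```

```text
cur press tip [ 0.0079 -0.0009  0.2387] axes in press
 [[ 0.001  1.     0.001]
 [ 1.    -0.001 -0.   ]
 [-0.     0.001 -1.   ]]
share [0.003  0.0012 0.0002] F [ 3.  -0.2 -0.4] F press [ 2.9  0.3 -0.4] w -0.000136353664914529 t 12.05 q [-0.23  0.29  1.47  0.    1.38 -0.08]
```

```bash
python3 -c "
from h import *
d=snap('side','side3')
a=cv2.imread('pics/side3.png')[60:220,150:310]; cv2.imwrite('pics/side3c.png',cv2.resize(a,None,fx=3.7,fy=3.7,interpolation=cv2.INTER_CUBIC))"
```

```text
(no output)
```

View pics/side3c.png

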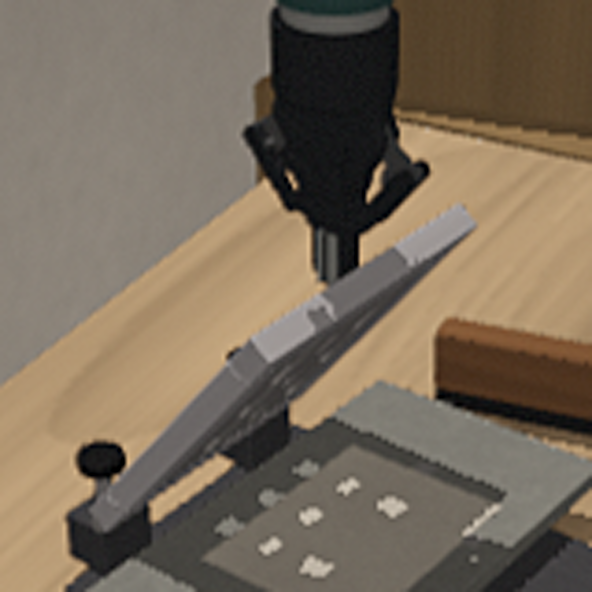

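The fingers are behind the bar, touching it, and the frame has started down (its corners are at crop (250,352) and (460,205)). I'll estimate the angle.

```bash
python3 -c "
from fit import *
from h import *
for th in (.98,.95,.92,.89,.86,.83,.8):
    p=q.copy(); p[4]=th; c,s=np.cos(th),np.sin(th)
    print(th,[((proj(S,P(p,'f',(.24,h),y))[0]-[150,60])*3.7).round(0).tolist() for y in(.11,-.11) for h in(.012,-.008)],'edge x,z',(.13-c*.24+s*.012).round(4),(.063+s*.24+c*.012).round(4))
" | tail -7
```

```text
0.98 [[226.0, 309.0], [250.0, 334.0], [437.0, 176.0], [458.0, 198.0]] edge x,z 0.0063 0.269
0.95 [[235.0, 318.0], [258.0, 344.0], [445.0, 184.0], [465.0, 206.0]] edge x,z 0.0002 0.2652
0.92 [[243.0, 327.0], [266.0, 353.0], [452.0, 192.0], [472.0, 215.0]] edge x,z -0.0058 0.2612
0.89 [[251.0, 336.0], [273.0, 363.0], [459.0, 200.0], [478.0, 223.0]] edge x,z -0.0117 0.2571
0.86 [[260.0, 346.0], [281.0, 373.0], [466.0, 208.0], [485.0, 232.0]] edge x,z -0.0175 0.2527
0.83 [[267.0, 355.0], [288.0, 383.0], [473.0, 217.0], [491.0, 241.0]] edge x,z -0.0231 0.2482
0.8 [[275.0, 365.0], [295.0, 393.0], [480.0, 225.0], [497.0, 250.0]] edge x,z -0.0286 0.2435
```

```bash
python3 -c "
from h import *
th=np.array([.83,.78,.73,.68,.63,.58,.53,.48,.43,.38,.33,.28,.23,.18,.13,.09,.05,.02,0]); r=np.linspace(.222,.228,19); off=.006
W=np.c_[.13-np.cos(th)*r+np.sin(th)*.012+off,.063+np.sin(th)*r+np.cos(th)*.012]
W=np.r_[[[.0079,.2387]],W]
print(np.c_[th,W.round(4)[1:],(np.diff(W,axis=0)/.3*[1,-1]).round(3)])
"
```

```text
[[ 0.83   -0.005   0.2349 -0.043   0.013 ]
 [ 0.78   -0.0136  0.2279 -0.029   0.023 ]
 [ 0.73   -0.0219  0.2204 -0.028   0.025 ]
 [ 0.68   -0.0299  0.2126 -0.026   0.026 ]
 [ 0.63   -0.0374  0.2043 -0.025   0.028 ]
 [ 0.58   -0.0445  0.1956 -0.024   0.029 ]
 [ 0.53   -0.0512  0.1866 -0.022   0.03  ]
 [ 0.48   -0.0574  0.1772 -0.021   0.031 ]
 [ 0.43   -0.0632  0.1676 -0.019   0.032 ]
 [ 0.38   -0.0685  0.1576 -0.018   0.033 ]
 [ 0.33   -0.0733  0.1474 -0.016   0.034 ]
 [ 0.28   -0.0776  0.1369 -0.014   0.035 ]
 [ 0.23   -0.0813  0.1262 -0.013   0.036 ]
 [ 0.18   -0.0845  0.1153 -0.011   0.036 ]
 [ 0.13   -0.0872  0.1043 -0.009   0.037 ]
 [ 0.09   -0.089   0.0954 -0.006   0.03  ]
 [ 0.05   -0.0904  0.0863 -0.005   0.03  ]
 [ 0.02   -0.0914  0.0796 -0.003   0.023 ]
 [ 0.     -0.092   0.075  -0.002   0.015 ]]
```

>>> apply_moves:
  xyz:
    - [0,-0.022,0.007]
    - [0,-0.022,0.007]
    - [0,-0.029,0.023]
    - [0,-0.028,0.025]
    - [0,-0.026,0.026]
    - [0,-0.025,0.028]
  rot:
    - [0,0,0]
    - [0,0,0]
    - [0,0,0]
    - [0,0,0]
    - [0,0,0]
    - [0,0,0]
  hand: [-1,-1,-1,-1,-1,-1]

```text
clock: 12.85
position: [0.5365, -0.0573, 0.2222]
ee_rot: [-0.0, 0.759, 0.651, -0.0]
contact_force: [1.4, 0.3, -0.4]
width: -0.0003
gripper_force: 0.8
```

```bash
python3 -c "
from h import *
go([-.0374,0,.2043],True)"
```

```text
cur press tip [-0.0384 -0.0007  0.2032] axes in press
 [[ 0.001  1.    -0.   ]
 [ 1.    -0.001  0.   ]
 [ 0.    -0.    -1.   ]]
share [ 0.0025  0.0033 -0.0038] F [ 1.4  0.3 -0.4] F press [ 1.4  0.5 -0.4] w -0.0002871002724152666 t 12.85 q [-0.24  0.24  1.63  0.    1.28 -0.08]
```

```bash
cat > th.py <<'E'
from fit import *
from h import *
def theta(D):
    g=cv2.GaussianBlur(cv2.cvtColor(D['pixels'],cv2.COLOR_RGB2GRAY),(0,0),.8).astype(np.float32)
    ths=np.arange(-.05,1.1,.01); sc=[]
    ys=np.linspace(-.105,.105,80)
    def prof(p,r,h):
        m=proj(D,np.array([P(p,'f',(r,h),y) for y in ys])).astype(np.float32)
        return cv2.remap(g,m[:,0].reshape(1,-1),m[:,1].reshape(1,-1),cv2.INTER_LINEAR)[0]
    for t in ths:
        p=q.copy(); p[4]=t
        mid=prof(p,.24,.002)
        # bright outer face vs just outside above / below it
        sc.append(np.median(mid-prof(p,.24,.022))+np.median(mid-prof(p,.24,-.018))-mid.std())
    i=np.argsort(sc)[::-1][:5]; return [(ths[k].round(2),round(float(sc[k]),1)) for k in i]
E
python3 -c "
from th import *
for n in('side0','side2','side3'): print(n,theta(pickle.load(open(n+'.pkl','rb'))))
for n in('top0',): print(n,theta(pickle.load(open(n+'.pkl','rb'))))
snap('side','side4'); d=snap('top','top4'); print(theta(pickle.load(open('side4.pkl','rb'))),theta(d))
" | tail -5
```

```text
side0 [(np.float64(0.99), 90.9), (np.float64(0.98), 88.1), (np.float64(1.0), 88.1), (np.float64(1.01), 86.7), (np.float64(1.02), 77.4)]
side2 [(np.float64(1.04), 60.5), (np.float64(1.05), 56.6), (np.float64(1.06), 53.0), (np.float64(1.03), 47.4), (np.float64(1.07), 47.0)]
side3 [(np.float64(0.73), 114.4), (np.float64(0.74), 107.7), (np.float64(0.72), 94.3), (np.float64(0.75), 89.2), (np.float64(0.76), 60.1)]
top0 [(np.float64(1.01), 115.5), (np.float64(1.0), 107.6), (np.float64(0.99), 98.8), (np.float64(1.02), 96.2), (np.float64(0.98), 82.2)]
[(np.float64(0.67), 45.4), (np.float64(0.68), 42.7), (np.float64(0.64), 39.8), (np.float64(0.63), 33.5), (np.float64(0.66), 32.6)] [(np.float64(0.26), 4.4), (np.float64(0.25), 3.9), (np.float64(0.27), 2.8), (np.float64(0.24), 1.7), (np.float64(0.28), -0.2)]
```

The angle reads about 0.65, so the frame is following the commanded arc. Continue.

>>> apply_moves:
  xyz:
    - [0,-0.024,0.029]
    - [0,-0.022,0.03]
    - [0,-0.021,0.031]
    - [0,-0.019,0.032]
    - [0,-0.018,0.033]
    - [0,-0.016,0.034]
    - [0,-0.014,0.035]
  rot:
    - [0,0,0]
    - [0,0,0]
    - [0,0,0]
    - [0,0,0]
    - [0,0,0]
    - [0,0,0]
    - [0,0,0]
  hand: [-1,-1,-1,-1,-1,-1,-1]

```text
clock: 13.82
position: [0.4971, -0.0514, 0.1549]
ee_rot: [-0.0, 0.759, 0.651, -0.0]
contact_force: [1.8, 0.2, 1.1]
width: 0.0
gripper_force: 0.7
```

```bash
python3 -c "
from th import *
go([-.0776,0,.1369],True)
print(theta(snap('side','side5')))" | tail -6
```

```text
cur press tip [-0.0781 -0.0008  0.1359] axes in press
 [[ 0.001  1.    -0.   ]
 [ 1.    -0.001 -0.   ]
 [-0.    -0.    -1.   ]]
share [ 0.0028  0.0018 -0.0034] F [1.8 0.2 1.1] F press [1.7 0.4 1.1] w 4.260535427273701e-05 t 13.825 q [-0.24  0.24  1.81 -0.    1.09 -0.09]
[(np.float64(0.34), 91.9), (np.float64(0.35), 86.7), (np.float64(0.33), 72.0), (np.float64(0.36), 68.1), (np.float64(0.37), 51.9)]
```

```bash
python3 -c "
from h import *
snap('top','top5')
a=cv2.imread('pics/side5.png')[110:250,160:310]; b=cv2.imread('pics/top5.png')[85:225,205:355]
cv2.imwrite('pics/m5.png',np.vstack([cv2.resize(np.hstack([a,b]),None,fx=2.66,fy=2.66,interpolation=cv2.INTER_CUBIC)]))
p=q.copy()
import fit
for th in (.26,.28,.30,.32,.34):
    p[4]=th
    print(th,[((fit.proj(fit.S,fit.P(p,'f',(.24,h),y))[0]-[160,110])*2.66).round(0).tolist() for y in(.11,-.11) for h in(.012,-.008)],[((fit.proj(fit.T,fit.P(p,'f',(.24,h),y))[0]-[205,85])*2.66+[399,0]).round(0).tolist() for y in(.11,-.11) for h in(.012,)])
" | tail -5
```

```text
0.26 [[241.0, 267.0], [246.0, 287.0], [377.0, 152.0], [380.0, 171.0]] [[439.0, 293.0], [707.0, 336.0]]
0.28 [[240.0, 261.0], [245.0, 282.0], [376.0, 147.0], [379.0, 166.0]] [[438.0, 291.0], [708.0, 334.0]]
0.3 [[238.0, 256.0], [244.0, 277.0], [375.0, 143.0], [379.0, 162.0]] [[438.0, 288.0], [709.0, 332.0]]
0.32 [[237.0, 251.0], [243.0, 272.0], [373.0, 138.0], [378.0, 157.0]] [[438.0, 286.0], [710.0, 330.0]]
0.34 [[235.0, 246.0], [242.0, 267.0], [372.0, 133.0], [377.0, 153.0]] [[437.0, 283.0], [711.0, 327.0]]
```

View pics/m5.png

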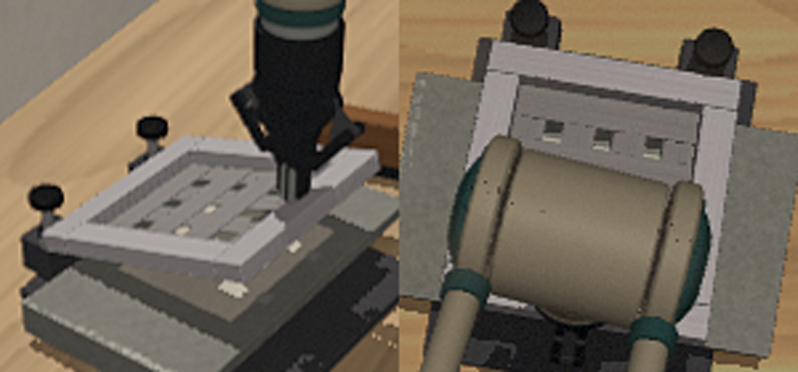

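The montage shows the fingertips on top of the front bar (side view about (293,200)), with the frame at about 0.28 rad. Continue the arc down.

>>> apply_moves:
  xyz:
    - [0,-0.013,0.036]
    - [0,-0.011,0.036]
    - [0,-0.009,0.037]
    - [0,-0.006,0.03]
    - [0,-0.005,0.03]
    - [0,0,0]
  rot:
    - [0,0,0]
    - [0,0,0]
    - [0,0,0]
    - [0,0,0]
    - [0,0,0]
    - [0,0,0]
  hand: [-1,-1,-1,-1,-1,-1]

```text
clock: 14.68
position: [0.4832, -0.0492, 0.1039]
ee_rot: [-0.001, 0.759, 0.651, -0.001]
contact_force: [-0.5, 0.5, -0.2]
width: -0.0001
gripper_force: 0.0
```

>>> apply_moves:
  xyz:
    - [0,-0.002,0.015]
    - [0,-0.002,0.015]
    - [0,0,0]
  rot:
    - [0,0,0]
    - [0,0,0]
    - [0,0,0]
  hand: [-1,-1,-1]

```text
clock: 15.05
position: [0.483, -0.0493, 0.0956]
ee_rot: [-0.0, 0.759, 0.651, -0.0]
contact_force: [0.4, -0.5, 0.3]
width: -0.0001
gripper_force: 0.0
```

>>> apply_moves:
  xyz:
    - [0,0,0.008]
    - [0,0,0]
  rot:
    - [0,0,0]
    - [0,0,0]
  hand: [-1,-1]

```text
clock: 15.3
position: [0.4832, -0.0493, 0.0937]
ee_rot: [0.0, 0.759, 0.651, -0.0]
contact_force: [-0.7, -0.6, 3.6]
width: -0.0001
gripper_force: 1.6
```

```bash
python3 -c "
from h import *
go([-.092,0,.075],True)"
```

```text
cur press tip [-0.0923 -0.0009  0.0747] axes in press
 [[ 0.001  1.     0.   ]
 [ 1.    -0.001 -0.   ]
 [-0.     0.    -1.   ]]
share [ 0.0028  0.0009 -0.0009] F [-0.7 -0.6  3.6] F press [-0.6 -0.7  3.6] w -0.00012780097807217166 t 15.3 q [-0.24  0.29  1.92 -0.    0.93 -0.09]
```

>>> apply_moves:
  xyz:
    - [0,0,0.008]
    - [0,0,0.004]
    - [0,0,0]
  rot:
    - [0,0,0]
    - [0,0,0]
    - [0,0,0]
  hand: [-1,-1,-1]

```text
clock: 15.68
position: [0.4833, -0.0493, 0.0935]
ee_rot: [0.001, 0.759, 0.651, 0.0]
contact_force: [-7.3, 2.1, 29.0]
width: 0.0
gripper_force: 14.7
```

>>> apply_moves:
  xyz:
    - [0,0,0.007]
    - [0,0,0]
  rot:
    - [0,0,0]
    - [0,0,0]
  hand: [-1,-1]

```text
clock: 15.92
position: [0.4833, -0.0493, 0.0933]
ee_rot: [0.001, 0.759, 0.652, 0.001]
contact_force: [-11.6, 2.4, 44.7]
width: -0.0001
gripper_force: 22.4
```

The frame is on its rigid stop: 45 N with no further travel. Next I rise clear.

>>> apply_moves:
  xyz:
    - [0,0,-0.03]
    - [0,0,-0.05]
    - [0,0,-0.15]
    - [0,0,-0.18]
    - [0,0,-0.18]
    - [0,0,-0.18]
    - [0,0,-0.18]
    - [0,0,-0.1]
  rot:
    - [0,0,0]
    - [0,0,0]
    - [0,0,0]
    - [0,0,0]
    - [0,0,0]
    - [0,0,0]
    - [0,0,0]
    - [0,0,0]
  hand: [-1,-1,-1,-1,-1,-1,-1,-1]

```text
clock: 16.92
position: [0.4839, -0.0494, 0.4056]
ee_rot: [0.002, 0.759, 0.651, 0.001]
contact_force: [0.4, -0.2, -0.2]
width: -0.0
gripper_force: 0.0
```

>>> apply_moves:
  xyz:
    - [-0.15,-0.02,0]
    - [-0.18,-0.03,0]
    - [-0.18,-0.03,0]
    - [-0.18,-0.03,0]
    - [-0.18,-0.03,0]
    - [-0.1,0,0]
    - [0,0,0]
    - [0,0,0]
  rot:
    - [0,0,0]
    - [0,0,0]
    - [0,0,0]
    - [0,0,0]
    - [0,0,0]
    - [0,0,0]
    - [0,0,0]
    - [0,0,0]
  hand: [-1,-1,-1,-1,-1,-1,-1,-1]

```text
clock: 17.92
position: [0.3978, -0.33, 0.4024]
ee_rot: [-0.001, 0.759, 0.651, 0.0]
contact_force: [0.4, 0.2, -0.4]
width: 0.0001
gripper_force: 0.0
```

```bash
python3 -c "
from th import *
a=snap('side','side6'); b=snap('top','top6'); print(theta(a),theta(b))
o=pickle.load(open('top2.pkl','rb'))
# board left region & bystanders: change vs earlier top view
D=cv2.absdiff(b['pixels'],o['pixels']).max(2)
print('board end',(D[100:195,192:218]>40).sum(),'cup',(D[225:265,140:185]>40).sum(),'jar',(D[220:252,360:400]>40).sum(),'squeegee',(D[138:216,368:402]>40).sum())
print(status.get_state()['position'],status.get_state()['contact_force'])" | tail -3
```

```text
[(np.float64(0.06), 71.8), (np.float64(0.09), 69.8), (np.float64(0.05), 69.8), (np.float64(0.1), 69.7), (np.float64(0.07), 69.2)] [(np.float64(0.11), 29.5), (np.float64(0.1), 28.8), (np.float64(0.09), 27.4), (np.float64(0.12), 26.6), (np.float64(0.08), 25.5)]
board end 0 cup 568 jar 0 squeegee 0
[ 0.39793402 -0.32947403  0.4028785 ] [-0.68696982  0.27380457 -0.42286198]
```

```bash
python3 -c "
from h import *
L=lambda n:pickle.load(open(n+'.pkl','rb'))['pixels']
for a,b,s in(('top0','top6',np.s_[225:265,140:185]),('side0','side6',np.s_[270:330,245:290])): print((cv2.absdiff(L(a),L(b)).max(2)[s]>40).sum())
print(job.sign_off())"
```

```text
0
0
the job is handed in; nothing more can be done
None
```

I pushed the board in against its stop, then lowered the frame flat by pressing on its front bar, and handed the job in at about 18 s. The jar, squeegee and cup show no movement in the camera images, and the arm finished clear; force readings and the fingertip height put both parts on their stops.

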